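# One beaker off the nested stack and tared on the balance

## Task

Lift just the top beaker off the nested stack on the steel tray, leaving the others nested where they stand, and set it down gently, upright, in the middle of the balance pan. Let go of it, then press the blue tare key on the front of the balance fully down and release it. Don't disturb the other things on the bench.

Things in the scene. Friction and masses are not known exactly. Their poses are not given: they have to be found in the camera images.
- beaker_top: Top one of four identical pale blue-white plastic beakers nested upright in one stack on the tray; about 25 g, stiff, 78 mm tall, open upwards. Thin blue line round the rim. Upper part: a straight round collar 26 mm high, 62 to 63 mm across, wall 2.5 mm. At the collar's lower edge, 52 mm above the base, a step in; below it the body tapers from 54 to 39 mm across at the base. Origin: centre of its underside; z up its axis
- beaker_next: Second beaker from the top, same shape, stays in the stack. Nested, each step rests on the rim below, so the collars form one 62 mm column with a new beaker every 26 mm: only the top 26 mm belong to the top beaker, which must rise 52 mm before its base clears the next rim. Loose fit, 1 mm play, no sticking. The stack is 156 mm high above the tray floor. Origin: centre of its underside
- beaker_low: The third beaker from the top, to be left in the stack: same size and shape as beaker_top. Its origin is the centre of its underside.
- beaker_bottom: The bottom beaker of the stack, standing on the tray floor, to be left: same size and shape as beaker_top. Its origin is the centre of its underside.
- tray: Fixed shallow stainless-steel tray, 240 mm (its x) by 170 mm (its y), rim 16 mm high, floor 3 mm above the bench, carrying the stack and a jar. It may stand left or right of the robot, the balance on the other side. Origin: centre of its underside
- balance: Fixed white top-loading laboratory balance, 310 mm deep (its x) by 200 mm wide (its y); its front with display and keys points to its -x, roughly towards the robot. The housing top is 70 mm above the bench, the front console slopes down (11 degrees) to the front. Origin: centre of its underside
- pan: The balance's square stainless-steel weighing pan, 160 by 160 mm, 4 mm thick, level, rigidly mounted on the rear part of the balance; its top is 83 mm above the bench. Origin: centre of its underside
- pan_centre (a point): Centre of the pan's top surface, 83 mm above the bench, 65 mm behind (balance +x) the balance's origin. A beaker standing on the pan has its origin at this height
- tare_top (a point): Centre of the top face of the tare key: a blue bar key 56 mm wide (balance y) by 26 mm deep, low on the sloping console, about 137 mm in front of the balance's origin and 8 mm to its +y side. Its face leans 11 degrees to the front and stands 9 mm proud; nothing is above it. Push it down from above. The small round red and black keys beside it are others. Moves with the key
- tare_key (a joint): Travel of the tare key in m: 0 is up, 0.004 is fully down. Sprung: it starts to move at about 1.3 N, is fully down at about 4 N and returns by itself
- jar: White plastic jar with red lid and paper label, 58 mm across, 88 mm tall, standing on the tray behind the stack; bystander. Its origin is the centre of its underside.
- spatula: Narrow flat steel laboratory spatula, 197 mm long, 4 mm thick, lying on the bench between tray and balance; bystander. Origin: about the middle of its underside
- big_bottle: Glass bottle with blue screw cap, 86 mm across, 176 mm tall, on the bench at the left; bystander. Its origin is the centre of its underside.
- small_bottle: Glass bottle with blue screw cap, 70 mm across, 138 mm tall, pinkish contents, on the bench at the right; bystander. Its origin is the centre of its underside.
- well_plate: Clear 96-well plate, 128 by 86 by 12 mm, with pink wells, at the left; bystander. Its origin is the centre of its underside.
- tip_box: Grey pipette-tip box with blue lid, 126 by 90 by 76 mm, at the right; bystander. Its origin is the centre of its underside.

How it is judged:
On the way, in this order (a step that is already met when the one before it is completed fails the run):
1. the top beaker stands upright and still in the middle of the pan (axis within 35 mm of its centre), let go (horizontal distance between beaker_top and pan_centre below 0.035 m and z of beaker_top in the frame of pan_centre between -0.004 and 0.004 m and angle between beaker_top's own z axis and vertical below 0.1 rad and contact force between each of the arm, the fingers and beaker_top below 0.05 N and linear speed of beaker_top below 0.02 m/s), for 0.3 s.
2. the tare key is pressed fully down (over 3 of its 4 mm) while the beaker stands on the pan and the robot touches neither beaker nor pan (all of step 1 and contact force between each of the arm, the fingers and pan below 0.1 N and value of joint tare_key above 0.003 m), for 0.1 s.
At the end, for the whole second after the job is handed in: The top beaker stands upright (within 0.1 rad) and still on the pan, its axis within 35 mm of the pan's centre, touched by nothing of the robot; the tare key is up again (under 1 mm); the other three beakers are upright, nested, within 20 mm of where they stood (all of step 1 and contact force between each of the arm, the fingers and pan below 0.1 N and distance of each of beaker_bottom, beaker_low, beaker_next from where it was at the start of the episode below 0.02 m and angle between each of beaker_bottom, beaker_low, beaker_next's own z axis and vertical below 0.1 rad and value of joint tare_key below 0.001 m).
It fails at once if another beaker is pulled up with the top one: any of the lower three rises more than 12 mm out of its place in the stack (z of beaker_next in the frame of tray above 0.067 m or z of beaker_low in the frame of tray above 0.041 m or z of beaker_bottom in the frame of tray above 0.015 m).
It fails at once if the top beaker is dropped or thrown: it moves faster than 0.4 m/s while not held (linear speed of beaker_top above 0.4 m/s and contact force between the fingers and beaker_top below 0.01 N).
It fails at once if the beaker is pressed onto the pan with more than 30 N (contact force between beaker_top and pan above 30 N).
It fails at once if a bystander (jar, spatula, bottle, plate or tip box) is shifted by more than 30 mm (distance of any of jar, spatula, big_bottle, small_bottle, well_plate, tip_box from where it was at the start of the episode above 0.03 m).
It fails at once if the jar or a bottle is tipped over (beyond 0.5 rad) (angle between any of jar, big_bottle, small_bottle's own z axis and vertical above 0.5 rad).
It also fails if it takes over 51 s, if anything falls off the work surface, if the arm or the gripper's body presses on something with over 40 N, if the wrist force passes 120 N, or if a joint passes its speed limit or range.

## Robot

A 6-joint arm with a two-finger parallel gripper is mounted at the origin on the work surface. World frame = base frame: x ahead of the robot, y to its left, z up, the work surface at z = 0. Lengths are in m, angles in rad, forces in N, time in s.
With the tool pointing down it reaches from about 0.25 to 0.725 m from the base axis. Payload 4 kg.
Tool frame: the origin (TCP) lies on the centre line of the jaws, within the pads' length; the fingertips stand tip_reach ahead of it and the grasp point (between the pads) lies 5 mm behind it (tip_reach is the distance from the TCP to the fingertips, in m); z points along the fingers, y is the direction in which the jaws open and shut (so a half turn about z gives the same grasp; the last joint's range is limited). The gripper opens to 85 mm and grips with 20 to 120 N. Pads are 22 mm wide; open, the fingers measure 114 mm over their backs; the gripper's body (76 mm by 85 mm) begins 54 mm behind the grasp point. The pads swing forward as they close: fully open they stand 13 mm farther back than shut.
Start: joints at [-1.345, 0.241, 0.005, 1.335, 0, 1.571], TCP at [0.112, -0.487, 0.245] pointing down, gripper open.
Joint ranges: [-2.72, 2.72], [-1.05, 1.87], [-1.09, 1.28], [-1.99, 2.15], [-1.42, 1.44], [-3.14, 3.14]. Speed limits (rad/s): [2.79, 2.79, 3.14, 3.14, 3.14, 3.14].

## Interface

Orientations are given as a unit quaternion [x, y, z, w].
In Python, from workcell import * gives the robot as it stands.
- The arm moves only by the tool arm_command, never from a script. Its arguments are lists of equal length, an entry for each row: "translation": the shift along the tool's x, y, z in cm, a list of three; "turn": the turn about the tool's z in rad; "hand": the closure, from 0 (fully open) to 1 (shut). In form: {"translation": [[x, y, z], ...], "turn": [turn, ...], "hand": [hand, ...]}. A call has 1 to 5 rows; each row is the pose to reach, as a shift and turn from the pose commanded when the call began, along the tool's axes at that moment; what a row does not reach only later rows make up. A row lasts 1/12 s, in which the tool goes at most 41.7 mm and 7.16 degrees, less where a joint would pass 70% of its speed; a pose out of reach is approached as far as the arm can. A call with a gripper value outside its range is refused whole. The fingers move at their own pace and stop on an object; the grip force is fixed at half the most. Time passes only in rows, so rows that repeat a pose let the fingers close. It gives the time, the measured TCP pose, the force and the opening at its end, in the units of the state.
- get_obs(): the state, without advancing time (a new reading comes with each control period).
- camera(name): name is "scene" or "top" or "wrist"; returns (picture, depth): 480x640x3 uint8, red, green, blue; 480x640 float32, m along the optical axis (not along the pixel's ray), 0 where there is no reading.
- camera_info(name): a dict with "mtx" (3x3 intrinsics, pixels), "world_to_cam" (4x4, takes a point from world to camera coordinates). Camera axes: x right, y down, z forward; pixel columns grow to the right and rows downward; lengths in m; the calibration is good to about 2 mm. The wrist camera is an equidistant fisheye: a pixel r from the principal point sees the ray r / f radians off the axis. A picture is of the moment at which its call begins: read the wrist's pose just before it. camera_info takes no time and is no camera call; for the wrist camera it gives the pose at the moment of the call.
- job_done(): hands the job in, once; it reports no verdict.
Trained networks look in the newest picture that a camera, given by its name, has taken for a name from the list of things; names that differ only in an ending like _2 or _b are one class to them, and where a whole thing is asked for, a point or a joint stands for the part that bears it (a point fixed in the world has none). Each returns a list of dicts, best first, with "conf" (0 to 1); they miss things now and then, are a little off and sometimes report something else, mostly with a low value. They report only what shows in the picture. A call takes as long as a camera call.
- search_frame(camera, name): "location" ([row, column] in pixels, amid what is visible of it).
- spot_point(camera, name): "location" ([row, column] in pixels: a listed point, or the origin of a listed thing).
The state is a dict: "clock": time; "joint_pos": joint angles; "joint_vel": joint speeds; "tau": joint torques, N m; "eef_pos": TCP position; "tool_rot": TCP orientation; "ft_force": force on the tool from outside, world axes, zero at the start; "ft_torque": the same for the moment, N m; "grip_width": finger opening in m.
Only numpy, scipy, OpenCV 4.12 (cv2) and the standard library are available. Lean on these libraries where they do the work, as an engineer would, in place of code of your own. Each camera call takes 0.05 s, during which the arm holds its last target. There are 200 camera calls.

## Working session

There is one attempt and no reset: what is moved stays moved. The work goes in short steps, Python scripts to look and compute and a tool call to move; the robot and the scene stay as the last step left them, time stands still between calls to the robot, and variables do not carry over. Pictures are saved under pics/ and viewed, about 8 in all and at most 12, crops included, and the job is handed in when it is done.

Besides the shell and the picture viewer there is one more tool, called after "Request:" as name([rows], argument=value, ...), one row to a line, values as JSON. arm_command: Moves the arm, as the interface text tells. Its arguments: {"type":"object","properties":{"translation":{"type":"array","items":{"type":"array","items":{"type":"number"}}},"turn":{"type":"array","items":{"type":"number"}},"hand":{"type":"array","items":{"type":"number"}}},"required":["translation","turn","hand"]}

```bash
mkdir -p pics; ls; cat > h.py <<'E'
from workcell import *
import numpy as np, cv2
def cloud(cam, depth):
    i=camera_info(cam); K=np.array(i["mtx"]); T=np.linalg.inv(np.array(i["world_to_cam"]))
    v,u=np.mgrid[:480,:640]
    P=np.stack([(u-K[0,2])/K[0,0]*depth,(v-K[1,2])/K[1,1]*depth,depth],-1)
    return P@T[:3,:3].T+T[:3,3]
E
python3 - <<'E'
from h import *
o=get_obs(); print(o)
for c in ("scene","top"):
    im,d=camera(c); cv2.imwrite(f"pics/{c}0.png",im[...,::-1]); np.save(f"pics/{c}d.npy",d)
    P=cloud(c,d)
    for n in ("beaker_top","jar","tray","balance","pan_centre","tare_top","spatula","pan"):
        for f in (spot_point,search_frame):
            r=f(c,n)[:2]
            for q in r:
                y,x=[int(round(k)) for k in q["location"]]
                if 0<=y<480 and 0<=x<640: print(c,n,f.__name__,(y,x),round(q["conf"],2),P[y,x].round(3))
print(get_obs()["clock"])
E
```

```text
pics
{'clock': 0.0, 'joint_pos': array([-1.34500195e+00,  2.41419674e-01,  3.78212190e-03,  1.33517984e+00,
       -1.17473012e-05,  1.57079928e+00]), 'joint_vel': array([ 0.00106881, -0.00029715,  0.00021451,  0.00115171,  0.00047057,
       -0.00018376]), 'tau': array([ 5.63033718e-04, -3.72319543e+01,  2.52408367e+01,  1.69806270e-02,
        1.01362039e-04,  3.87803070e-06]), 'eef_pos': array([ 0.11180991, -0.48675573,  0.24443165]), 'tool_rot': array([ 9.93633537e-01,  1.12655995e-01, -1.19681905e-04, -1.00343821e-03]), 'ft_force': array([-0.23122346,  0.11126733,  0.02837373]), 'ft_torque': array([-0.00513923,  0.02144348, -0.07513627]), 'grip_width': 0.0852790287157297}
scene beaker_top call (244, 235) 0.83 [ 0.504 -0.231  0.129]
scene beaker_top call (267, 135) 0.42 [ 0.431 -0.486  0.076]
scene jar call (319, 257) 0.62 [ 0.686 -0.234  0.031]
scene jar call (309, 258) 0.65 [ 0.686 -0.228  0.064]
scene tray call (301, 252) 0.77 [ 0.678 -0.238  0.088]
scene tray call (249, 308) 0.43 [ 0.448 -0.013 -0.002]
scene tray call (303, 246) 0.73 [ 0.596 -0.24   0.003]
scene balance call 
[... 1154 characters left out ...]
lance call (212, 229) 0.83 [0.571 0.219 0.082]
top balance call (212, 225) 0.65 [0.571 0.229 0.082]
top balance call (216, 428) 0.59 [ 0.545 -0.257  0.108]
top pan_centre call (186, 220) 0.9 [0.636 0.241 0.08 ]
top pan_centre call (211, 224) 0.98 [0.574 0.231 0.082]
top tare_top call (264, 225) 0.48 [0.446 0.235 0.057]
top tare_top call (178, 404) 0.46 [ 0.641 -0.208  0.092]
top tare_top call (265, 223) 0.52 [0.443 0.239 0.062]
top spatula call (257, 321) 0.55 [ 0.459 -0.002  0.004]
top spatula call (241, 320) 0.7 [ 0.5   -0.001  0.005]
top spatula call (206, 519) 0.63 [ 0.565 -0.477  0.1  ]
top pan call (183, 223) 0.96 [0.643 0.233 0.083]
top pan call (185, 221) 0.59 [0.638 0.238 0.08 ]
1.7
```

View pics/top0.png

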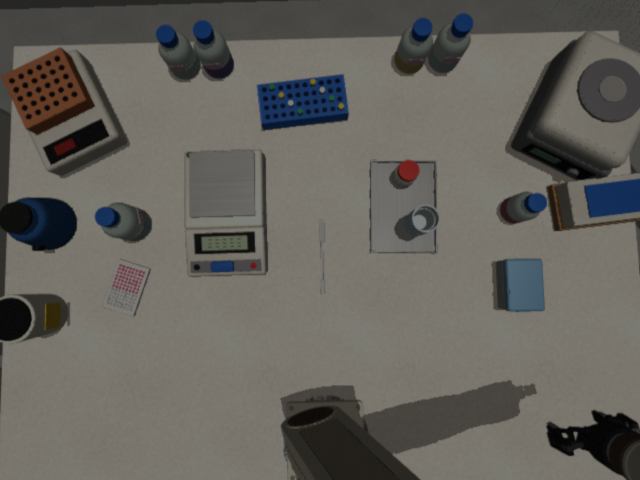

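View pics/scene0.png

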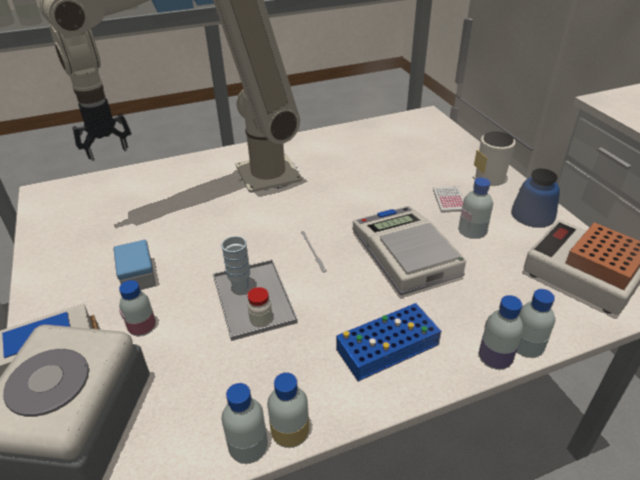

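```bash
python3 - <<'E'
from h import *
from scipy.optimize import least_squares
for c in ("top","scene"):
    d=np.load(f"pics/{c}d.npy"); P=cloud(c,d).reshape(-1,3); P=P[d.ravel()>0]
    im=cv2.imread(f"pics/{c}0.png").reshape(-1,3)[d.ravel()>0].astype(int)
    def fit(m,r=None):
        q=P[m][:,:2]; f=least_squares(lambda p:np.hypot(*(q-p[:2]).T)-(p[2]),[*np.median(q,0),.03],loss="soft_l1",f_scale=.003)
        return f.x.round(4),m.sum()
    near=(np.hypot(P[:,0]-.515,P[:,1]+.235)<.09)
    m=near&(P[:,2]>.145)&(P[:,2]<.17); print(c,"rim",fit(m),P[m].min(0).round(3),P[m].max(0).round(3))
    m=near&(P[:,2]>.06)&(P[:,2]<.14)&(P[:,0]<.56); print(c,"col",fit(m),P[m].min(0).round(3),P[m].max(0).round(3))
    m=(np.hypot(P[:,0]-.66,P[:,1]+.22)<.08)&(P[:,2]>.08)&(P[:,2]<.1);print(c,"jar",fit(m))
    m=(P[:,2]>.0775)&(P[:,2]<.088)&(P[:,1]>.05)&(P[:,0]>.5)&(P[:,1]<.4)&(P[:,0]<.8); print(c,"pan",cv2.minAreaRect(P[m][:,:2].astype(np.float32)*1000))
    b,g,r=im.T; m=(b>r+50)&(P[:,0]>.36)&(P[:,0]<.5)&(P[:,1]>.15)&(P[:,1]<.33); 
    print(c,"key",m.sum(), np.median(P[m],0).round(3) if m.any() else 0, cv2.minAreaRect(P[m][:,:2].astype(np.float32)*1000) if m.any() else 0)
E
```

```text
top rim (array([ 0.5351, -0.2385,  0.0299]), np.int64(198)) [ 0.505 -0.27   0.145] [ 0.567 -0.208  0.165]
top col (array([ 0.5325, -0.2336,  0.0252]), np.int64(598)) [ 0.505 -0.268  0.06 ] [ 0.56  -0.207  0.14 ]
top jar (array([ 0.6613, -0.2185,  0.0183]), np.int64(359))
top pan ((642.6788940429688, 236.86993408203125), (160.65318298339844, 161.61810302734375), 89.6374282836914)
top key 190 [0.441 0.242 0.057] ((440.0914611816406, 243.55128479003906), (52.25578308105469, 21.977231979370117), 89.97813415527344)
scene rim (array([ 0.5361, -0.2392,  0.0299]), np.int64(233)) [ 0.502 -0.27   0.145] [ 0.569 -0.208  0.161]
scene col (array([ 0.5374, -0.2394,  0.029 ]), np.int64(397)) [ 0.501 -0.271  0.06 ] [ 0.56  -0.207  0.14 ]
scene jar (array([ 0.6656, -0.22  ,  0.0192]), np.int64(301))
scene pan ((641.80712890625, 236.4339599609375), (167.2767333984375, 163.04412841796875), 0.8531688451766968)
scene key 78 [0.447 0.24  0.056] ((444.0406799316406, 241.17710876464844), (25.599740982055664, 51.600894927978516), 4.273919105529785)
```

The top picture shows the stack at about (219,424), the jar at (173,406), the pan centred near (184,222) and the blue key at (266,222). Depth agrees: stack at (0.536, -0.239), pan at (0.642, 0.237), key at (0.440, 0.2435). In the scene picture the stack stands at (265,235), with nothing near it but the lower jar.

Request:
arm_command([
  [3,-1.5,0],
  [6,-3,0],
  [9.5,-4.5,0],
  [13,-6,0],
  [13,-6,0],
], turn=[0.08,0.16,0.226,0.226,0.226], hand=[0,0,0,0,0])

```text
clock: 2.12
eef_pos: [0.2293, -0.3963, 0.2455]
tool_rot: [1.0, 0.004, 0.001, -0.001]
ft_force: [0.5, -0.2, 0.4]
grip_width: 0.0856
```

Request:
arm_command([
  [3,-1.5,0],
  [6.5,-3.3,0],
  [10,-5.1,0],
  [13.5,-6.9,0],
  [17,-8.7,0],
], turn=[0,0,0,0,0], hand=[0,0,0,0,0])

```text
clock: 2.53
eef_pos: [0.3965, -0.3121, 0.2455]
tool_rot: [1.0, -0.0, 0.0, 0.0]
ft_force: [-0.5, -0.9, 0.3]
grip_width: 0.0858
```

Request:
arm_command([
  [3.5,-1.8,0],
  [7,-3.6,0],
  [10.5,-5.3,0],
  [13.5,-7,0],
  [13.5,-7,0],
], turn=[0,0,0,0,0], hand=[0,0,0,0,0])

```text
clock: 2.95
eef_pos: [0.5351, -0.2397, 0.2442]
tool_rot: [1.0, 0.003, 0.001, -0.001]
ft_force: [-0.9, -0.6, -0.3]
grip_width: 0.0854
```

```bash
cat > fing.py <<'E'
from h import *
import sys
o=get_obs(); e=np.array(o["eef_pos"]); print(o["clock"],e.round(4),np.array(o["joint_pos"]).round(3),o["grip_width"],np.array(o["tool_rot"]).round(4))
im,d=camera("scene"); cv2.imwrite(f"pics/{sys.argv[1]}.png",im[...,::-1]); P=cloud("scene",d)
m=(d>0)&(abs(P[...,0]-e[0])<.06)&(abs(P[...,1]-e[1])<.075)&(P[...,2]>e[2]-.05)&(P[...,2]<e[2]+.08)&(im.max(-1)<90)
for s in (-1,1):
    q=P[m&(s*(P[...,1]-e[1])>.01)]
    if len(q): z=q[:,2]; b=q[z<np.percentile(z,1)+.01]; print(s,len(q),"tip z-tcp",(np.percentile(z,[0,1,3])-e[2]).round(4),(b.min(0)-e).round(3),(b.max(0)-e).round(3))
E
python3 fing.py s1
```

```text
2.95 [ 0.5351 -0.2397  0.2442] [-4.220e-01  4.140e-01  2.470e-01  1.402e+00  2.000e-03  2.713e+00] 0.08544707446719037 [ 1.0e+00  3.1e-03  1.0e-03 -7.0e-04]
-1 316 tip z-tcp [0.0026 0.0076 0.012 ] [ 0.003 -0.056  0.003] [ 0.016 -0.046  0.018]
1 275 tip z-tcp [0.0056 0.008  0.0104] [0.001 0.042 0.006] [0.014 0.054 0.018]
```

Request:
arm_command([
  [0.05,-0.1,2.5],
  [0.05,-0.1,5],
  [0.05,-0.1,7.5],
  [0.05,-0.1,9.2],
  [0.05,-0.1,9.7],
], turn=[0,0,0,0,0], hand=[0,0,0,0,0])

```text
clock: 3.42
eef_pos: [0.5275, -0.2418, 0.1449]
tool_rot: [1.0, -0.001, -0.003, -0.001]
ft_force: [0.4, -0.6, -0.0]
grip_width: 0.0855
```

Request:
arm_command([
  [0,0,0],
  [0,0,0],
  [0,0,0],
], turn=[0,0,0], hand=[0,0,0])

```text
clock: 3.67
eef_pos: [0.5314, -0.2427, 0.1501]
tool_rot: [1.0, -0.0, 0.001, 0.001]
ft_force: [-0.0, 0.0, 0.4]
grip_width: 0.0855
```

```bash
python3 fing.py s2; python3 -c "
import cv2
i=cv2.imread('pics/s2.png')[150:310,150:350]; cv2.imwrite('pics/s2c.png',cv2.resize(i,None,fx=4,fy=4,interpolation=2)[:600])"
```

```text
3.6667 [ 0.5314 -0.2427  0.1501] [-0.428  0.458  0.066  1.176 -0.     2.714] 0.08547409057375611 [ 1.0e+00 -4.0e-04  1.4e-03  7.0e-04]
-1 268 tip z-tcp [-0.0316  0.007   0.0104] [-0.02  -0.055 -0.032] [ 0.015 -0.013  0.017]
1 276 tip z-tcp [-0.0499 -0.0471 -0.0183] [ 0.025  0.013 -0.05 ] [ 0.034  0.027 -0.045]
```

View pics/s2c.png

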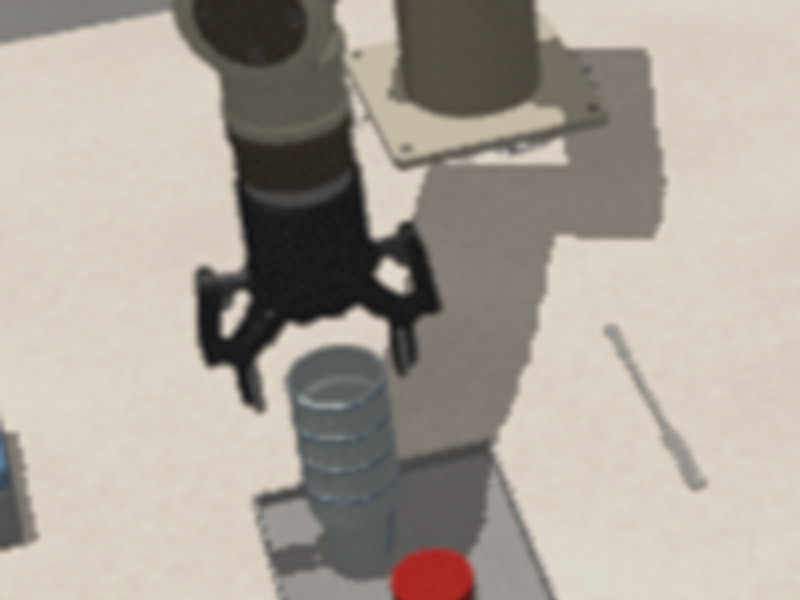

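The fingers straddle the top collar, one on each side, and nothing is touched. I'll centre it and close.

Request:
arm_command([
  [0.4,-0.4,0.2],
  [0.4,-0.4,0.2],
  [0.4,-0.4,0.2],
], turn=[0,0,0], hand=[0,0,0])

```text
clock: 3.97
eef_pos: [0.5353, -0.2375, 0.1468]
tool_rot: [1.0, 0.0, 0.0, 0.0]
ft_force: [0.6, -0.1, -0.3]
grip_width: 0.0854
```

Request:
arm_command([
  [0,0,0],
  [0,0,0],
  [0,0,0],
], turn=[0,0,0], hand=[0,0,0])

```text
clock: 4.22
eef_pos: [0.5347, -0.2377, 0.1463]
tool_rot: [1.0, -0.0, -0.0, 0.0]
ft_force: [-0.6, 0.3, 0.5]
grip_width: 0.0855
```

Request:
arm_command([
  [0.1,0.1,0],
  [0.1,0.1,0],
  [0.1,0.1,0],
  [0.1,0.1,0],
  [0.1,0.1,0],
], turn=[0,0,0,0,0], hand=[0.15,0.2,0.25,0.5,1])

```text
clock: 4.63
eef_pos: [0.536, -0.2389, 0.1469]
tool_rot: [1.0, -0.0, 0.0, 0.0]
ft_force: [-0.9, 1.3, 3.8]
grip_width: 0.0604
```

Request:
arm_command([
  [0,0,0],
  [0,0,0],
  [0,0,0],
  [0,0,0],
], turn=[0,0,0,0], hand=[1,1,1,1])

```text
clock: 4.97
eef_pos: [0.536, -0.2389, 0.1468]
tool_rot: [1.0, -0.0, 0.0, 0.0]
ft_force: [0.6, 0.8, 6.2]
grip_width: 0.0603
```

```bash
python3 fing.py s3; python3 -c "
import cv2
i=cv2.imread('pics/s3.png')[190:310,190:290]; cv2.imwrite('pics/s3c.png',cv2.resize(i,None,fx=5,fy=5,interpolation=2))"
```

```text
4.9667 [ 0.536  -0.2389  0.1468] [-0.419  0.467  0.072  1.174 -0.     2.723] 0.06029402173009587 [ 1.e+00 -1.e-04  4.e-04  2.e-04]
-1 282 tip z-tcp [-0.0285 -0.0172 -0.0043] [ 0.006 -0.029 -0.028] [ 0.028 -0.012 -0.012]
1 304 tip z-tcp [-0.0497 -0.0472 -0.0231] [ 0.018  0.013 -0.05 ] [ 0.028  0.023 -0.043]
```

View pics/s3c.png

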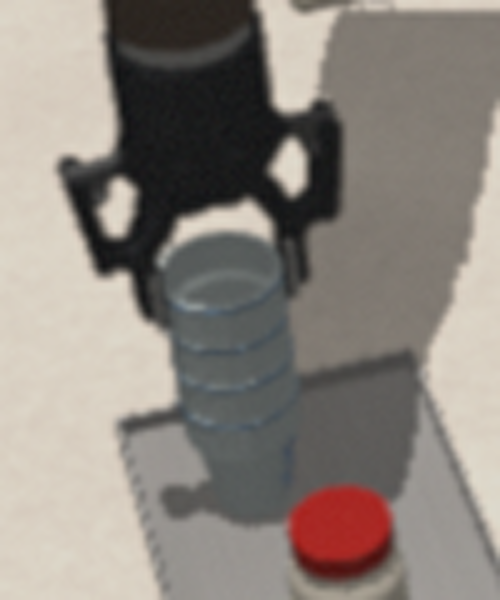

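Both tips end within the top collar, above the second rim line (crop row about 345). Next I lift slowly and check that only one beaker rises.

Request:
arm_command([
  [0,0,-0.2],
  [0,0,-0.4],
  [0,0,-0.6],
  [0,0,-0.8],
  [0,0,-0.8],
], turn=[0,0,0,0,0], hand=[1,1,1,1,1])

```text
clock: 5.43
eef_pos: [0.5358, -0.2389, 0.1545]
tool_rot: [1.0, -0.0, 0.0, 0.0]
ft_force: [0.5, -0.7, -0.1]
grip_width: 0.0604
```

```bash
python3 fing.py s4 | head -1; python3 -c "
import cv2
i=cv2.imread('pics/s4.png')[190:310,190:290]; cv2.imwrite('pics/s4c.png',cv2.resize(i,None,fx=5,fy=5,interpolation=2))"
```

```text
5.4333 [ 0.5358 -0.2389  0.1545] [-0.419  0.462  0.084  1.193 -0.     2.723] 0.06044186426186943 [ 1.e+00 -1.e-04  1.e-04  1.e-04]
```

View pics/s4c.png

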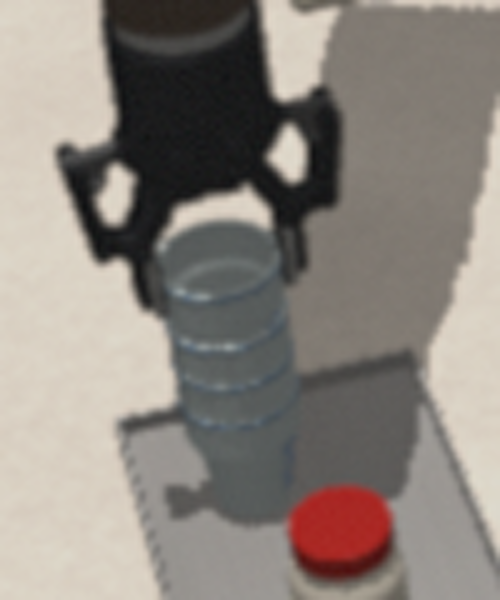

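Only the top rim moved (crop row 310 to 296), while the second rim stayed at 347. I'll carry on up.

Request:
arm_command([
  [0,0,-1.2],
  [0,0,-2.4],
  [0,0,-3.6],
  [0,0,-4.8],
  [0,0,-6],
], turn=[0,0,0,0,0], hand=[1,1,1,1,1])

```text
clock: 5.9
eef_pos: [0.5356, -0.2387, 0.2146]
tool_rot: [1.0, -0.0, -0.0, -0.0]
ft_force: [0.8, 0.1, 0.2]
grip_width: 0.0605
```

Request:
arm_command([
  [0,0,-1.5],
  [0,0,-3],
  [0,0,-4],
  [0,0,-4],
  [0,0,-4],
], turn=[0,0,0,0,0], hand=[1,1,1,1,1])

```text
clock: 6.32
eef_pos: [0.536, -0.2389, 0.2545]
tool_rot: [1.0, -0.0, 0.0, 0.0]
ft_force: [0.8, -0.8, -0.4]
grip_width: 0.0603
```

```bash
python3 fing.py s5 | head -1; python3 -c "
import cv2
i=cv2.imread('pics/s5.png')[160:310,180:300]; cv2.imwrite('pics/s5c.png',cv2.resize(i,None,fx=4,fy=4,interpolation=2))"
```

```text
6.3167 [ 0.536  -0.2389  0.2545] [-0.419  0.413  0.271  1.428 -0.     2.722] 0.0603133609457114 [ 1.e+00 -1.e-04  4.e-04  2.e-04]
```

View pics/s5c.png

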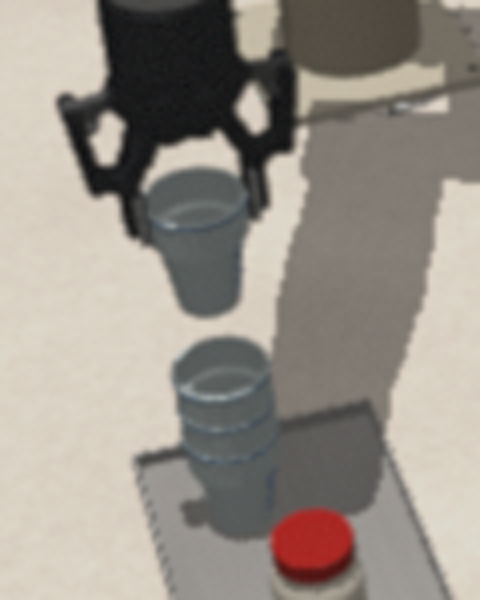

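The top beaker hangs upright and clear, and the three below are still nested. I'll turn 90° because j6 would hit its limit at the pan, then carry it over.

Request:
arm_command([
  [0,0,0],
  [0,0,0],
  [0,0,0],
  [0,0,0],
  [0,0,0],
], turn=[-0.1,-0.22,-0.34,-0.46,-0.58], hand=[1,1,1,1,1])

```text
clock: 6.78
eef_pos: [0.5351, -0.2385, 0.2526]
tool_rot: [0.957, 0.289, -0.001, -0.001]
ft_force: [-0.2, 0.3, -0.3]
grip_width: 0.0604
```

Request:
arm_command([
  [0,0,0],
  [0,0,0],
  [0,0,0],
  [0,0,0],
  [0,0,0],
], turn=[-0.12,-0.24,-0.36,-0.48,-0.6], hand=[1,1,1,1,1])

```text
clock: 7.2
eef_pos: [0.5351, -0.2385, 0.2526]
tool_rot: [0.829, 0.559, -0.001, -0.001]
ft_force: [0.6, 0.4, -0.1]
grip_width: 0.0601
```

Request:
arm_command([
  [0,0,0],
  [0,0,0],
  [0,0,0],
  [0,0,0],
  [0,0,0],
], turn=[-0.12,-0.24,-0.34,-0.3908,-0.3908], hand=[1,1,1,1,1])

```text
clock: 7.62
eef_pos: [0.5351, -0.2385, 0.2527]
tool_rot: [0.707, 0.707, -0.001, -0.001]
ft_force: [-0.1, -0.1, -0.7]
grip_width: 0.0601
```

Request:
arm_command([
  [1.5,0.3,0],
  [4,0.9,0],
  [7,1.6,0],
  [10,2.2,0],
  [13,2.9,0],
], turn=[0,0,0,0,0], hand=[1,1,1,1,1])

```text
clock: 8.03
eef_pos: [0.5643, -0.1077, 0.2532]
tool_rot: [0.708, 0.706, -0.001, -0.001]
ft_force: [0.1, 0.6, -1.1]
grip_width: 0.0603
```

Request:
arm_command([
  [3,0.7,0],
  [6,1.3,0],
  [9,2,0],
  [12,2.7,0],
  [15,3.3,0],
], turn=[0,0,0,0,0], hand=[1,1,1,1,1])

```text
clock: 8.45
eef_pos: [0.5976, 0.0427, 0.2532]
tool_rot: [0.708, 0.706, -0.001, -0.001]
ft_force: [-0.1, -0.5, 0.0]
grip_width: 0.0606
```

Request:
arm_command([
  [3,0.7,0],
  [6,1.3,0],
  [9,2,0],
  [12,2.7,0],
  [15,3.3,0],
], turn=[0,0,0,0,0], hand=[1,1,1,1,1])

```text
clock: 8.87
eef_pos: [0.6306, 0.1926, 0.2531]
tool_rot: [0.708, 0.706, -0.001, -0.0]
ft_force: [0.5, -0.2, -0.6]
grip_width: 0.0602
```

Request:
arm_command([
  [2.5,0.5,0],
  [4.5,1,0],
  [4.5,1,0],
  [4.5,1,0],
  [4.5,1,0],
], turn=[0,0,0,0,0], hand=[1,1,1,1,1])

```text
clock: 9.28
eef_pos: [0.6404, 0.2357, 0.2532]
tool_rot: [0.707, 0.707, -0.001, -0.0]
ft_force: [0.4, -0.8, 0.0]
grip_width: 0.0599
```

Request:
arm_command([
  [0,0.1,2],
  [0,0.1,4],
  [0,0.1,6],
  [0,0.1,7.5],
  [0,0.1,8.5],
], turn=[0,0,0,0,0], hand=[1,1,1,1,1])

```text
clock: 9.7
eef_pos: [0.6409, 0.234, 0.1672]
tool_rot: [0.708, 0.706, -0.002, -0.001]
ft_force: [-0.5, -0.7, 0.2]
grip_width: 0.0602
```

Request:
arm_command([
  [0,0.1,0.5],
  [0,0.1,0.9],
  [0,0.1,1.2],
  [0,0.1,1.2],
  [0,0.1,1.2],
], turn=[0,0,0,0,0], hand=[1,1,1,1,1])

```text
clock: 10.12
eef_pos: [0.6433, 0.2363, 0.1582]
tool_rot: [0.707, 0.707, 0.001, 0.0]
ft_force: [-0.1, 0.1, 0.3]
grip_width: 0.0604
```

Request:
arm_command([
  [0,0,0.3],
  [0,0,0.6],
  [0,0,0.7],
  [0,0,0.7],
  [0,0,0.7],
], turn=[0,0,0,0,0], hand=[1,1,1,1,1])

```text
clock: 10.53
eef_pos: [0.6427, 0.2362, 0.1502]
tool_rot: [0.707, 0.707, -0.0, -0.0]
ft_force: [-0.2, -1.0, 0.7]
grip_width: 0.0602
```

Request:
arm_command([
  [0,0,0.05],
  [0,0,0.1],
  [0,0,0.1],
  [0,0,0.1],
], turn=[0,0,0,0], hand=[1,1,1,1])

```text
clock: 10.87
eef_pos: [0.6428, 0.2362, 0.1493]
tool_rot: [0.707, 0.707, -0.0, -0.0]
ft_force: [0.5, -0.4, -0.1]
grip_width: 0.0605
```

Request:
arm_command([
  [0,0,0.05],
  [0,0,0.05],
  [0,0,0.05],
], turn=[0,0,0], hand=[1,1,1])

```text
clock: 11.12
eef_pos: [0.6429, 0.2362, 0.149]
tool_rot: [0.707, 0.707, 0.0, 0.0]
ft_force: [-0.1, 0.3, 1.0]
grip_width: 0.0604
```

Request:
arm_command([
  [0,0,0.05],
  [0,0,0.05],
  [0,0,0.05],
], turn=[0,0,0], hand=[1,1,1])

```text
clock: 11.37
eef_pos: [0.6429, 0.2362, 0.149]
tool_rot: [0.707, 0.707, 0.0, 0.0]
ft_force: [-0.6, -0.9, 5.1]
grip_width: 0.0601
```

Touchdown at 5 N at the predicted height. I'll release.

Request:
arm_command([
  [0,0,-0.05],
  [0,0,-0.05],
  [0,0,-0.05],
  [0,0,-0.05],
  [0,0,-0.05],
], turn=[0,0,0,0,0], hand=[1,0.15,0.1,0,0])

```text
clock: 11.78
eef_pos: [0.6427, 0.2361, 0.1483]
tool_rot: [0.707, 0.707, -0.0, -0.0]
ft_force: [0.1, -0.6, 0.6]
grip_width: 0.0855
```

Request:
arm_command([
  [0,0,0],
  [0,0,0],
  [0,0,0],
  [0,0,0],
], turn=[0,0,0,0], hand=[0,0,0,0])

```text
clock: 12.12
eef_pos: [0.6428, 0.2362, 0.1487]
tool_rot: [0.707, 0.707, -0.0, -0.0]
ft_force: [-0.0, -0.1, 0.8]
grip_width: 0.0848
```

Request:
arm_command([
  [0,0,-1],
  [0,0,-2],
  [0,0,-4],
  [0,0,-7],
  [0,0,-10],
], turn=[0,0,0,0,0], hand=[0,0,0,0,0])

```text
clock: 12.53
eef_pos: [0.6424, 0.236, 0.2504]
tool_rot: [0.707, 0.707, -0.0, -0.0]
ft_force: [0.9, 0.5, 0.8]
grip_width: 0.0854
```

```bash
cat > chk.py <<'E'
from h import *
import sys
im,d=camera("scene"); cv2.imwrite(f"pics/{sys.argv[1]}.png",im[...,::-1]); P=cloud("scene",d)[d>0]
from scipy.optimize import least_squares
for n,c,z0,z1,h in (("pan",(.643,.236),.145,.17,.161),("stack",(.536,-.239),.12,.14,.133)):
    m=(np.hypot(P[:,0]-c[0],P[:,1]-c[1])<.06)&(P[:,2]>z0)&(P[:,2]<z1); q=P[m]
    if len(q)>10: f=least_squares(lambda p:np.hypot(*(q[:,:2]-p[:2]).T)-.03,c,loss="soft_l1",f_scale=.003); print(n,len(q),f.x.round(4),"top z",np.percentile(q[:,2],[50,98]).round(4),"expect",h)
i=im[150:330,180:480,::-1]; cv2.imwrite(f"pics/{sys.argv[1]}c.png",cv2.resize(i,None,fx=2.6,fy=2.6,interpolation=2))
o=get_obs(); print(o["clock"],np.array(o["eef_pos"]).round(4),o["ft_force"].round(1))
E
python3 chk.py s6
```

```text
pan 247 [0.6458 0.2322] top z [0.1548 0.1639] expect 0.161
stack 215 [ 0.5361 -0.2391] top z [0.1282 0.1349] expect 0.133
12.5833 [0.6449 0.2369 0.259 ] [ 0.3 -0.   4.9]
```

View pics/s6c.png

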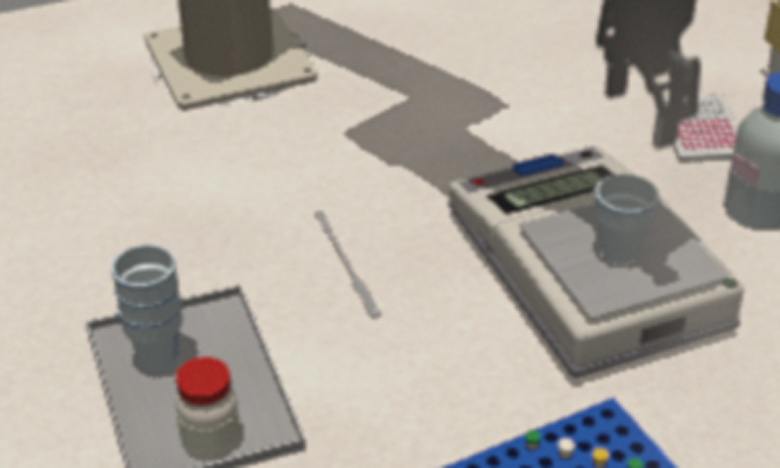

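The beaker stands upright near the middle of the pan, rim at crop (200,627), with the fingers clear. The stack of three and the jar look unchanged. Next is the key.

Request:
arm_command([
  [0,-3,0],
  [0,-6.5,0],
  [0,-10,0],
  [0,-13.5,0],
  [0,-16.5,0],
], turn=[-0.1,-0.22,-0.34,-0.46,-0.58], hand=[0,0,0.5,1,1])

```text
clock: 13.0
eef_pos: [0.476, 0.2361, 0.2502]
tool_rot: [0.473, 0.881, 0.001, 0.0]
ft_force: [-0.2, 0.3, 0.2]
grip_width: 0.0518
```

Request:
arm_command([
  [0,0,0],
  [0,0,0],
  [0,0,0],
  [0,0,0],
  [0,0,0],
], turn=[-0.12,-0.24,-0.36,-0.48,-0.6], hand=[1,1,1,1,1])

```text
clock: 13.42
eef_pos: [0.4781, 0.2365, 0.2505]
tool_rot: [0.191, 0.982, 0.001, 0.001]
ft_force: [0.4, -0.1, -0.8]
grip_width: -0.0001
```

Request:
arm_command([
  [0,0,0],
  [0,0,0],
  [0,0,0],
  [0,0,0],
  [0,0,0],
], turn=[-0.12,-0.24,-0.34,-0.3908,-0.3908], hand=[1,1,1,1,1])

```text
clock: 13.83
eef_pos: [0.4782, 0.2364, 0.2503]
tool_rot: [-0.0, 1.0, 0.001, 0.001]
ft_force: [0.4, 0.7, 0.2]
grip_width: 0.0001
```

Request:
arm_command([
  [2,0.4,2],
  [4,0.7,5],
  [4,0.7,8],
  [4,0.7,11],
  [4,0.7,13.5],
], turn=[0,0,0,0,0], hand=[1,1,1,1,1])

```text
clock: 14.25
eef_pos: [0.4375, 0.2433, 0.1132]
tool_rot: [0.001, 1.0, 0.0, 0.0]
ft_force: [1.4, 0.2, 0.0]
grip_width: 0.0004
```

Request:
arm_command([
  [0,0,1.2],
  [0,0,2],
  [0,0,2],
  [0,0,2],
  [0,0,2],
], turn=[0,0,0,0,0], hand=[1,1,1,1,1])

```text
clock: 14.67
eef_pos: [0.439, 0.2438, 0.0953]
tool_rot: [0.0, 1.0, 0.001, 0.001]
ft_force: [0.9, -0.7, 0.5]
grip_width: -0.0003
```

```bash
python3 chk.py s7;  python3 -c "
import cv2
i=cv2.imread('pics/s7.png')[120:270,330:480]; cv2.imwrite('pics/s7c.png',cv2.resize(i,None,fx=4,fy=4,interpolation=2))"
```

```text
pan 256 [0.646  0.2322] top z [0.1538 0.1623] expect 0.161
stack 217 [ 0.5357 -0.2389] top z [0.1275 0.1346] expect 0.133
14.7167 [0.439  0.2439 0.0953] [ 0.1  0.8 -0.2]
```

View pics/s7c.png

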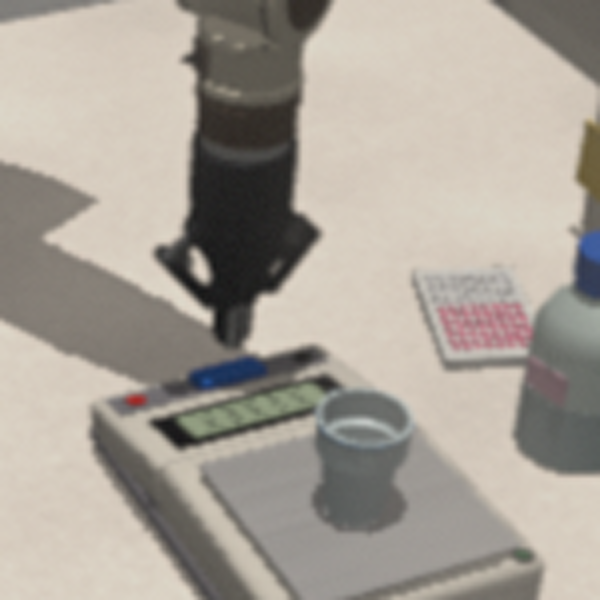

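The shut fingertips stand just above the blue key at crop (372,228). The beaker is undisturbed at (0.646, 0.232). I'll press step by step.

Request:
arm_command([
  [0,0,0.7],
  [0,0,1.4],
  [0,0,1.9],
  [0,0,1.9],
  [0,0,1.9],
], turn=[0,0,0,0,0], hand=[1,1,1,1,1])

```text
clock: 15.13
eef_pos: [0.4373, 0.2429, 0.0741]
tool_rot: [0.0, 1.0, -0.0, -0.001]
ft_force: [0.2, 0.4, 0.3]
grip_width: 0.0002
```

Request:
arm_command([
  [0,0,0.1],
  [0,0,0.2],
  [0,0,0.3],
  [0,0,0.3],
  [0,0,0.3],
], turn=[0,0,0,0,0], hand=[1,1,1,1,1])

```text
clock: 15.55
eef_pos: [0.4382, 0.2434, 0.0722]
tool_rot: [0.0, 1.0, 0.0, 0.0]
ft_force: [-0.4, -0.9, 1.5]
grip_width: 0.0
```

Request:
arm_command([
  [0,0,0.1],
  [0,0,0.2],
  [0,0,0.3],
  [0,0,0.3],
  [0,0,0.3],
], turn=[0,0,0,0,0], hand=[1,1,1,1,1])

```text
clock: 15.97
eef_pos: [0.4386, 0.2434, 0.0692]
tool_rot: [0.0, 1.0, 0.0, 0.001]
ft_force: [1.7, -1.4, 4.3]
grip_width: -0.0001
```

Request:
arm_command([
  [0,0,0.05],
  [0,0,0.1],
  [0,0,0.15],
  [0,0,0.2],
  [0,0,0.2],
], turn=[0,0,0,0,0], hand=[1,1,1,1,1])

```text
clock: 16.38
eef_pos: [0.4388, 0.2435, 0.0685]
tool_rot: [0.0, 1.0, 0.0, 0.001]
ft_force: [0.2, -2.0, 13.2]
grip_width: 0.0003
```

Request:
arm_command([
  [0,0,0],
  [0,0,0],
  [0,0,0],
], turn=[0,0,0], hand=[1,1,1])

```text
clock: 16.63
eef_pos: [0.4388, 0.2434, 0.0685]
tool_rot: [0.0, 1.0, 0.0, 0.001]
ft_force: [0.2, -2.5, 12.7]
grip_width: 0.0
```

The key has bottomed out: 13 N, after about 4 mm of travel. I'll release it.

Request:
arm_command([
  [0,0,-0.5],
  [0,0,-1.5],
  [0,0,-3],
  [0,0,-6],
  [0,0,-9],
], turn=[0,0,0,0,0], hand=[1,1,1,1,1])

```text
clock: 17.05
eef_pos: [0.4355, 0.2424, 0.1562]
tool_rot: [-0.0, 1.0, -0.001, -0.003]
ft_force: [0.8, 0.6, 0.2]
grip_width: -0.0002
```

Request:
arm_command([
  [0,0,0],
  [0,0,0],
  [0,0,0],
  [0,0,0],
  [0,0,0],
], turn=[0,0,0,0,0], hand=[1,1,1,1,1])

```text
clock: 17.47
eef_pos: [0.4366, 0.2427, 0.1552]
tool_rot: [0.0, 1.0, -0.001, -0.002]
ft_force: [0.4, 0.3, 0.1]
grip_width: 0.0002
```

```bash
python3 chk.py s8; python3 - <<'E'
import cv2,numpy as np
a,b=[cv2.cvtColor(cv2.imread(f'pics/{n}.png'),cv2.COLOR_BGR2HSV) for n in('s6','s8')]
for i in(a,b):
    m=cv2.inRange(i[195:235,350:420],(105,150,60),(125,255,255)); print(cv2.countNonZero(m),np.argwhere(m).mean(0))
E
```

```text
pan 264 [0.6462 0.2321] top z [0.154  0.1623] expect 0.161
stack 217 [ 0.5359 -0.2393] top z [0.1281 0.134 ] expect 0.133
17.5167 [0.4368 0.2428 0.1554] [0.2 0.2 0.1]
58 [18.17241379 36.06896552]
60 [18.         36.21666667]
```

View pics/s8c.png

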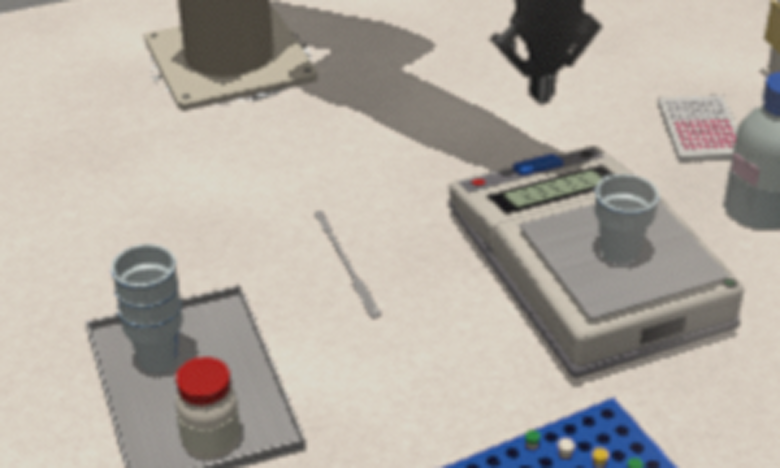

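The beaker stands upright on the pan, the key is back up (blob within 0.2 px of where it was before), and the stack, jar and spatula haven't moved.

```bash
python3 -c "
from workcell import *
print(job_done())"
```

```text
the job is handed in; nothing more can be done
None
```

I lifted only the top beaker off the stack, set it upright on the balance pan and let go. I then pressed the tare key fully down, released it and handed the job in at about 17.5 s; no verdict was reported.

- **Beaker:** it touched down on the pan at about 5 N. My last depth fit put it at (0.646, 0.232), about 6 mm from the pan centre I measured at (0.642, 0.237). It disagrees by about 5 mm with where the gripper let go, (0.643, 0.236), but both are well inside the 35 mm limit.
- **Tare key:** the fingertips travelled about 4 mm from first contact and stopped against about 13 N. After release, the key's image was within 0.2 px of where it was before the press.
- **Rest of the bench:** the three remaining beakers are still nested, within about 1 mm of where they stood. The jar and spatula look unmoved in the pictures. The small bottle and tip box were outside the final crop, so I didn't check them there.
- **Failed checks:** none.

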